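Index the specimen turntable and swing the shield over the stub

ROBOT

A 6-joint arm with a two-finger parallel gripper is mounted at the origin on the work surface. World frame = base frame: x ahead of the robot, y to its left, z up, the work surface at z = 0. Lengths are in m, angles in degrees, forces in N, time in s.
With the tool pointing down it reaches from about 0.25 to 0.725 m from the base axis. Payload 9.7 kg.
Tool frame: the origin (TCP) lies on the centre line of the jaws, within the pads' length; the fingertips stand tip_extent ahead of it and the grasp point (between the pads) lies 3 mm ahead of it (tip_extent is the distance from the TCP to the fingertips, in m); z points along the fingers, y is the line along which they close (so a half turn about z gives the same grasp; the last joint's range is limited). The gripper opens to 85 mm and grips with 20 to 120 N. Pads are 22 mm wide; open, the fingers measure 114 mm over their backs; the gripper's body (76 mm by 85 mm) begins 54 mm behind the grasp point. The pads swing forward as they close: fully open they stand 13 mm farther back than shut.
Start: joints at [0, 4.979, 10.078, 95.1, 0, 90], TCP at [0.55, -0, 0.253] pointing down, gripper open.
Joint ranges: [-179.16, 179.16], [-48.56, 103.87], [-65.8, 70.77], [-126.05, 130.52], [-82.76, 87.17], [-180, 180]. Speed limits (degrees/s): [127.2, 127.2, 147.25, 180, 180, 180].

INTERFACE

Orientations are given as [roll, pitch, yaw] about the fixed x, y, z axes, in that order (R = Rz(yaw) Ry(pitch) Rx(roll)).
In Python, from workcell import * gives the robot as it stands.
- The arm moves only by the tool servo_tool, never from a script. Its argument "rows" is a list of rows, each an object with "offset": the shift along the tool's x, y, z as a fraction of full scale, a list of three; "yaw": the turn about the tool's z as a fraction of full scale; "claw": the closure, from 0 (fully open) to 1 (shut). A call has 1 to 12 rows; each row is the pose to reach, as a shift and turn from the pose commanded when the call began, along the tool's axes at that moment, turning the shorter way round; what a row does not reach only later rows make up. Full scale, the value 1, is 0.1 m for a shift and pi rad for a turn. A row lasts 1/8 s, in which the tool goes at most 62.5 mm and 10.7 degrees, less where a joint would pass 70% of its speed; a pose out of reach is approached as far as the arm can. A call with a number of a shift or a turn outside -1 to 1 is refused whole. A call with a gripper value outside its range is refused whole. The fingers move at their own pace and stop on an object; "squeeze" is the grip in N (left out, the last holds). Time passes only in rows, so rows that repeat a pose let the fingers close. It gives the time, the measured TCP pose, the force, the opening and the grip force at its end, in the units of the state.
- get_obs(): the state, without advancing time (a new reading comes with each control period).
- camera(name): name is "scene" or "side" or "wrist"; returns (picture, depth): 480x640x3 uint8, red, green, blue; 480x640 float32, m along the optical axis (not along the pixel's ray), 0 where there is no reading.
- camera_info(name): a dict with "fx", "fy", "cx", "cy" (pixels), "cam_to_world" (4x4, takes a point from camera to world coordinates); the wrist camera has in their place "hand_eye" (4x4, takes a point from camera to tool coordinates, whose origin is the TCP and whose axes are the flange's). Camera axes: x right, y up, looking along -z (the intrinsics and any distortion apply to the point x, -y, -z); pixel columns grow to the right and rows downward; lengths in m; the calibration is good to about 2 mm. A picture is of the moment at which its call begins: read the wrist's pose just before it. camera_info takes no time and is no camera call.
- job_done(): hands the job in; it is judged then, once.
The state is a dict: "time": time; "q": joint angles; "qd": joint speeds; "joint_efforts": joint torques, N m; "ee_pos": TCP position; "tcp_rot": TCP orientation; "wrist_force": force on the tool from outside, world axes, zero at the start; "torque": the same for the moment, N m; "opening": finger opening in m; "grasp_force": force on a finger pad.
Only numpy, scipy, OpenCV 4.12 (cv2) and the standard library are available. Lean on these libraries where they do the work, as an engineer would, in place of code of your own. Each camera call takes 0.05 s, during which the arm holds its last target. There are 200 camera calls.

TASK

With a fingertip, push on an arm of the turntable to turn it until the tall narrow stub stands at the pointed index; then push the shield arm round against its stop, so that its round disc covers that stub. Only push: do not touch any of the stubs, do not lift the turntable off its spindle, and leave the loose things around the stand where they are. Finish clear of everything.

Things in the scene. Friction and masses are not known exactly. Their poses are not given: they have to be found in the camera images.
- stand: fixed dark steel specimen stand: round base plate 240 mm across, 14 mm thick, with a flat lug 10 mm thick. Origin: on the table under the turntable's axis; z up; its +y axis points from the turntable's axis towards the pointed index
- index_tip (a point): point of the index, a small cone lying on a short post and pointing at the turntable's axis, 123 mm from that axis along the stand's +y, 34 mm above the table (brass cone 20 mm thick at its back, 30 mm long, top 44 mm high)
- turntable (a joint): angle of the four-armed aluminium turntable about the stand's vertical axis, rad, counterclockwise from above positive; 0 or any whole turn (6.283) puts the tall stub exactly at the index. No spring, no stop within reach; light friction (about 0.06 N m) keeps it where it is left. It only sits on its spindle and would come off upwards if lifted
- hub_top (a point): top centre of the turntable, on its axis, 79 mm above the table. Hub 48 mm across; four straight arms at right angles, each an upright bar 10 mm wide, 45 to 75 mm above the table (open below), reaching 84 mm from the axis; beyond each, centred 100 mm from the axis, a round pad 30 mm across, 45 to 51 mm high, that carries a stub
- tall_stub: the tall narrow stub on one pad, a steel cylinder 16 mm across and 24 mm high, from 51 to 75 mm above the table; fixed to the turntable; origin: centre of its underside, 100 mm from the turntable's axis
- index_spot (a point): the place at the index: 100 mm from the turntable's axis in the stand's +y direction, 50 mm above the table, 23 mm short of the index's point; the tall stub belongs here
- shield (a joint): angle of the shield arm about its column, rad, growing counterclockwise from above: 0 = swung fully out, 1.4 = against its stop, with the disc centred over the place at the index. In the stand's frame the arm points from the column at 2.229 rad plus this value, counterclockwise from the stand's +x. No spring; light friction (0.05 N m) keeps it where it is left
- shield_column (a point): foot of the column that the shield arm turns on: on the column's axis at table height, at x = +85 mm, y = +145 mm in the stand's frame; column 18 mm thick (arm's boss 22 mm), 102 mm high with the boss. The shield arm is a straight upright aluminium bar 8 mm wide, 82 to 98 mm above the table, from 9 to 79 mm from the column's axis, then the disc
- shield_disc (a point): centre of the round shield at the end of the shield arm: an aluminium disc 40 mm across, 5 mm thick, 82 to 87 mm above the table, 96 mm from the column's axis
- flat_stub1: one of three flat wide stubs on the other pads, a steel disc 24 mm across, 51 to 58 mm above the table; fixed to the turntable; origin: centre of its underside
- flat_stub2: one of three flat wide stubs on the other pads, a steel disc 24 mm across, 51 to 58 mm above the table; fixed to the turntable; origin: centre of its underside
- flat_stub3: one of three flat wide stubs on the other pads, a steel disc 24 mm across, 51 to 58 mm above the table; fixed to the turntable; origin: centre of its underside
- vial: bystander: small capped glass vial, 24 mm across, 48 mm high, standing beside the stand, loose; origin: centre of its underside
- spare_stub: bystander: loose steel stub standing beside the stand, 24 mm across, 22 mm high; origin: centre of its underside
- pot: bystander: small capped pot, 36 mm across, 36 mm high, beside the stand; origin: centre of its underside
- mouse: bystander: black computer mouse, 100 x 58 x 32 mm; origin: centre of its underside
- dish: bystander: closed white plastic dish, 90 mm across, 14 mm high; origin: centre of its underside
- tray: bystander: divided blue tray, 100 x 70 x 25 mm; origin: centre of its underside
- pen_case: bystander: black pen case, 140 x 28 x 16 mm; origin: centre of its underside

How it is judged:
By the outcome, as a careful person would: the job done as asked, in the order asked, and still so for the second after the job is handed in, with the robot touching nothing.
It also fails if it takes over 64 s, if anything falls off the work surface, if the arm or the gripper's body presses on something with over 40 N, if the wrist force passes 120 N, or if a joint passes its speed limit or range.

## Working session

There is one attempt and no reset: what is moved stays moved. The work goes in short steps, Python scripts to look and compute and a tool call to move; the robot and the scene stay as the last step left them, time stands still between calls to the robot, and variables do not carry over. Pictures are saved under pics/ and viewed, at most 10 in all, crops included, and the job is handed in when it is done.

Besides the shell and the picture viewer there is one more tool, called after ">>>" as name([rows], argument=value, ...), one row to a line, values as JSON. servo_tool: Moves the arm, as the interface text tells. Its arguments: {"type":"object","properties":{"rows":{"type":"array"},"squeeze":{"type":"number"}},"required":["rows"]}

```bash
mkdir -p pics; ls
python3 - <<'E'
from workcell import *
import cv2,numpy as np
o=get_obs();print(o)
for n in("scene","side"):
    p,d=camera(n);cv2.imwrite(f"pics/{n}0.png",p[:,:,::-1]);np.savez(f"{n}0.npz",p=p,d=d)
    print(n,camera_info(n))
print(camera_info("wrist"))
E
```

```text
pics
{'time': 0.0, 'q': array([ 2.36210953e-04,  5.00995997e+00,  1.00321835e+01,  9.50992573e+01,
       -1.32747713e-03,  8.99999949e+01]), 'qd': array([ 0.03218963, -0.07810504,  0.07163756,  0.00399802, -0.05090117,
       -0.05282379]), 'joint_efforts': array([ 7.68234549e-04, -5.20392072e+01,  4.64802504e+01,  1.63646933e-02,
        2.23589603e-05, -6.77332673e-05]), 'ee_pos': array([ 5.49787226e-01, -3.82682148e-06,  2.52573654e-01]), 'tcp_rot': array([-1.79922966e+02,  1.32746902e-03,  9.00002431e+01]), 'wrist_force': array([-0.06393132, -0.14885852,  0.69126958]), 'torque': array([-0.01770568, -0.00948446,  0.00608853]), 'grasp_force': 0.0, 'opening': 0.08515495968899423}
scene {'fx': 434.27382777114775, 'fy': 434.27382777114775, 'cx': 314.16738700058875, 'cy': 240.53238203270604, 'cam_to_world': array([[-0.81294328, -0.39900108,  0.42417138,  0.97875554],
       [ 0.58214408, -0.57584094,  0.57403439,  0.59054375],
       [ 0.01521491,  0.71358626,  0.70040214,  0.81151637],
       [ 0.        ,  0.        ,  0.        ,  1.        ]])}
side {'fx': 482.75665039128825, 'fy': 482.75665039128825, 'cx': 324.25173972122434, 'cy': 231.79064481371663, 'cam_to_world': array([[ 0.97940097,  0.10793224, -0.17065865,  0.400726  ],
       [-0.20191716,  0.53097688, -0.82297814, -0.81730524],
       [ 0.00178992,  0.84048449,  0.54183264,  0.61113429],
       [ 0.        ,  0.        ,  0.        ,  1.        ]])}
{'fx': 362.03026552051404, 'fy': 362.03026552051404, 'cx': 315.4566652406162, 'cy': 244.44982053913665, 'hand_eye': array([[ 5.30411744e-04,  9.50078384e-01,  3.12010869e-01,
         7.95928247e-02],
       [ 9.99999831e-01, -4.29034020e-04, -3.93562270e-04,
         3.27698167e-05],
       [-2.40051728e-04,  3.12011024e-01, -9.50078451e-01,
        -1.21192073e-01],
       [ 0.00000000e+00,  0.00000000e+00,  0.00000000e+00,
         1.00000000e+00]])}
```

View pics/scene0.png

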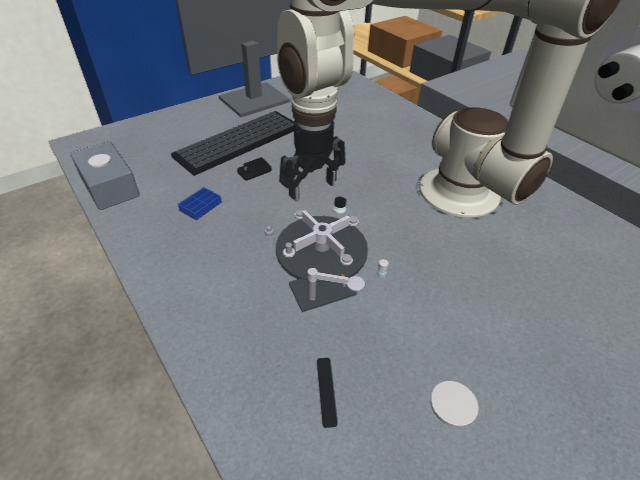

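View pics/side0.png

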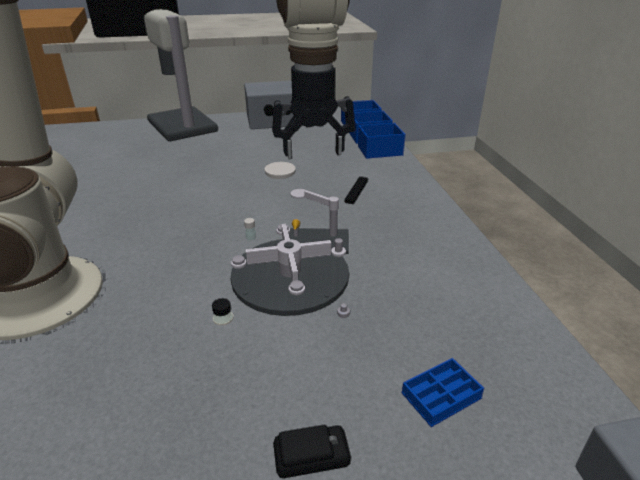

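```bash
cat > h.py <<'E'
import numpy as np,cv2
from workcell import *
def ray(ci,uv,T=None):
    T=ci["cam_to_world"] if T is None else T
    d=T[:3,:3]@np.array([(uv[0]-ci["cx"])/ci["fx"],-(uv[1]-ci["cy"])/ci["fy"],-1.])
    return T[:3,3],d
def onz(ci,uv,z,T=None):
    o,d=ray(ci,uv,T); return o+d*(z-o[2])/d[2]
def cloud(ci,dep,T=None):
    T=ci["cam_to_world"] if T is None else T
    v,u=np.mgrid[:480,:640]
    c=np.stack([(u-ci["cx"])/ci["fx"]*dep,-(v-ci["cy"])/ci["fy"]*dep,-dep],-1)
    return c@T[:3,:3].T+T[:3,3]
def wristT(o,ci):
    from scipy.spatial.transform import Rotation as R
    T=np.eye(4);T[:3,:3]=R.from_euler("xyz",o["tcp_rot"],degrees=True).as_matrix();T[:3,3]=o["ee_pos"]
    return T@ci["hand_eye"]
E
python3 - <<'E'
from h import *
print("pts",{"scene":[onz(camera_info("scene"),p,z).round(3).tolist() for p,z in [((322,228),.079),((312,272),.102),((289,243),.075),((356,284),.087),((340,200),.036),((383,262),.048),((269,230),.02)]],
"side":[onz(camera_info("side"),p,z).round(3).tolist() for p,z in [((289,245),.079),((334,202),.102),((339,240),.075),((298,193),.087),((221,304),.036),((250,221),.048),((344,309),.02),((296,222),.044)]]})
o=get_obs();p,d=camera("wrist");cv2.imwrite("pics/w0.png",p[:,:,::-1])
np.savez("w0.npz",p=p,d=d,T=wristT(o,camera_info("wrist")))
E
```

```text
pts {'scene': [[0.493, -0.035, 0.079], [0.61, 0.086, 0.102], [0.587, -0.041, 0.075], [0.544, 0.158, 0.087], [0.354, -0.136, 0.036], [0.423, 0.119, 0.048], [0.575, -0.159, 0.02]], 'side': [[0.491, -0.042, 0.079], [0.606, 0.068, 0.102], [0.592, -0.038, 0.075], [0.54, 0.151, 0.087], [0.353, -0.14, 0.036], [0.425, 0.114, 0.048], [0.57, -0.179, 0.02], [0.526, 0.096, 0.044]]}
```

View pics/w0.png

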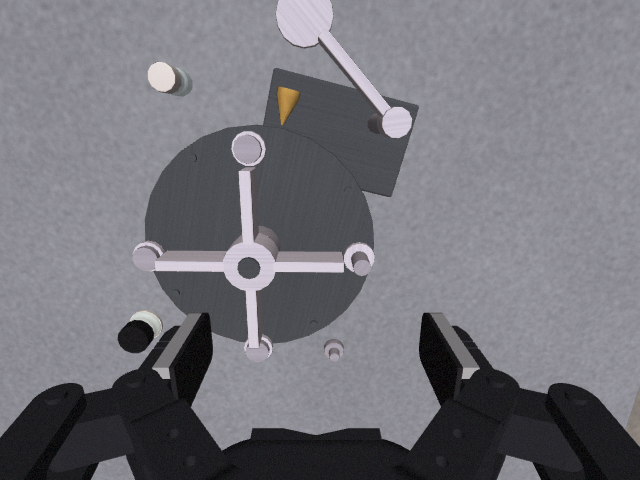

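Run:
```python
from h import *
W=np.load("w0.npz");ci=camera_info("wrist");T=W["T"]
f=lambda u,v,z:onz(ci,(u,v),z,T)
P=dict(hub=f(249,267,.079),col=f(397,122,.102),tip=f(282,125,.034),disc=f(304.5,17,.087),tall=f(361.5,267,.075),vial=f(161,76,.048),pot=f(135,336,.036),spare=f(334,352,.022),fl1=f(146,257,.058),fl2=f(248,149,.058),fl3=f(258,349,.058))
for k,v in P.items():print(k,v[:2].round(4))
h=P["hub"][:2];c=P["col"][:2];t=P["tip"][:2]
# base plate ellipse: dark mask
g=cv2.cvtColor(W["p"],cv2.COLOR_RGB2GRAY)
X=cloud(ci,W["d"],T)
for z0,z1 in((.076,.083),(.070,.0755),(.099,.106)):
    m=(X[...,2]>z0)&(X[...,2]<z1)&(np.hypot(X[...,0]-.5,X[...,1]-.02)<.2)
    print(z0,m.sum(),X[m].mean(0).round(4) if m.any() else 0)
a=lambda v:np.degrees(np.arctan2(v[1],v[0]))
print("dist",np.linalg.norm(t-h),np.linalg.norm(c-h))
y1=a(t-h)-90; y2=a(c-h)-np.degrees(np.arctan2(145,85))
print("stand yaw",y1,y2)
for k in("tall","fl2","fl1","fl3"):
    v=P[k][:2]-h;print(k,np.linalg.norm(v),a(v))
v=P["disc"][:2]-c;print("shield",np.linalg.norm(v),a(v),np.radians((a(v)-y2-np.degrees(2.229)+180)%360-180))
```

```text
hub [ 0.4916 -0.0381]
col [0.6077 0.082 ]
tip [0.5199 0.0801]
disc [0.5421 0.1509]
tall [ 0.5906 -0.0396]
vial [0.4227 0.1182]
pot [ 0.3564 -0.1348]
spare [ 0.5708 -0.1642]
fl1 [ 0.3923 -0.0365]
fl2 [0.4927 0.0607]
fl3 [ 0.4915 -0.1358]
0.076 1539 [ 0.4955 -0.0352  0.0772]
0.07 2789 [ 0.4958 -0.035   0.0745]
0.099 1128 [0.5971 0.0925 0.1016]
dist 0.12143788961733412 0.16704822504613298
stand yaw -13.445511938007712 -13.65898561544099
tall 0.09901236889235658 -0.8717035160622024
fl2 0.09880350774806508 89.37389504838605
fl1 0.0993382912824303 179.12320994904073
fl3 0.09778004590710963 -90.05841684433062
shield 0.09512237968107302 133.6167380679219 0.34144628653207265
```

Run:
```python
import workcell as w
print([n for n in dir(w) if n[0]!='_'],getattr(w,'tip_extent',None),getattr(w,'TIP_EXTENT',None)); print(w.get_obs().keys())
from h import *
W=np.load("w0.npz");ci=camera_info("wrist")
h=np.array([.4916,-.0381])
# open left finger tip as seen in wrist picture depth, tool frame z
X=cloud(ci,W["d"],ci["hand_eye"])
for r in ((175,330,212,400),(420,315,470,400)):
    s=X[r[1]:r[3],r[0]:r[2]].reshape(-1,3); s=s[(s[:,2]<.1)&(s[:,2]>-.1)]
    print(len(s),np.percentile(s,[1,50,99],axis=0).round(4))
```

```text
['PlanningError', 'camera', 'camera_info', 'get_obs', 'job_done', 'tip_extent'] 0.022 None
dict_keys(['time', 'q', 'qd', 'joint_efforts', 'ee_pos', 'tcp_rot', 'wrist_force', 'torque', 'grasp_force', 'opening'])
2218 [[-0.011  -0.0483 -0.0297]
 [ 0.0022 -0.0427 -0.0146]
 [ 0.0111 -0.0421  0.0066]]
3541 [[-0.0107  0.0385 -0.0432]
 [ 0.0065  0.043  -0.0151]
 [ 0.0119  0.0551  0.0066]]
```

>>> servo_tool([
  {"offset": [0,0,0],"yaw": 0,"claw": 1},
  {"offset": [0,0,0],"yaw": 0,"claw": 1},
  {"offset": [0,0,0],"yaw": 0,"claw": 1},
  {"offset": [0,0,0],"yaw": 0,"claw": 1},
  {"offset": [0,0,0],"yaw": 0,"claw": 1},
  {"offset": [0,0,0],"yaw": 0,"claw": 1},
  {"offset": [0,0,0],"yaw": 0,"claw": 1},
  {"offset": [0,0,0],"yaw": 0,"claw": 1},
], squeeze=20)

```text
time: 1.15
ee_pos: [0.55, 0.0, 0.2533]
tcp_rot: [180.0, -0.0, 90.0]
wrist_force: [0.0, 0.4, -0.8]
opening: 0.0003
grasp_force: 0.0
```

>>> servo_tool([
  {"offset": [-0.37,-0.02,0],"yaw": 0,"claw": 1},
  {"offset": [-0.73,-0.03,0],"yaw": 0,"claw": 1},
  {"offset": [-0.73,-0.03,0.3],"yaw": 0,"claw": 1},
  {"offset": [-0.73,-0.03,0.7],"yaw": 0,"claw": 1},
  {"offset": [-0.73,-0.03,1.0],"yaw": 0,"claw": 1},
  {"offset": [-0.73,-0.03,1.0],"yaw": 0,"claw": 1},
])

```text
time: 1.9
ee_pos: [0.5458, -0.0728, 0.1512]
tcp_rot: [-179.8, -0.0, 90.0]
wrist_force: [0.0, -0.1, 0.4]
opening: 0.0002
grasp_force: 0.0
```

>>> servo_tool([
  {"offset": [0,0,0.25],"yaw": 0,"claw": 1},
  {"offset": [0,0,0.5],"yaw": 0,"claw": 1},
  {"offset": [0,0,0.7],"yaw": 0,"claw": 1},
  {"offset": [0,0,0.74],"yaw": 0,"claw": 1},
  {"offset": [0,0,0.74],"yaw": 0,"claw": 1},
])

```text
time: 2.52
ee_pos: [0.5476, -0.0731, 0.0807]
tcp_rot: [179.9, 0.0, 90.0]
wrist_force: [0.1, 1.1, 0.6]
opening: 0.0
grasp_force: 0.0
```

```bash
cat > plan.py <<'E'
import numpy as np
H=np.array([.4916,-.0381])
def rows(angs,gap,r,p0,yaw0,C=H,sgn=1):
    # finger beside a bar at angle a (deg): r along, gap on the CW side; tool x tangential (yaw=a+90)
    y=np.radians(yaw0);ex=np.array([np.cos(y),np.sin(y)]);ey=np.array([np.sin(y),-np.cos(y)])
    for a in angs:
        t=np.radians(a);u=np.array([np.cos(t),np.sin(t)]);n=np.array([-u[1],u[0]])
        p=C+r*u-gap*n;d=p-p0
        print(round(a,1),p.round(4),"off",(d@ex*10).round(3),(d@ey*10).round(3),"yaw",round(-(a+90-yaw0)/180,4))
E
python3 - <<'E'
from plan import *
p0=np.array([.547,-.073])
rows(np.arange(-0.6,45,5),.016,.055,p0,90.)
E
```

```text
-0.6 [ 0.5464 -0.0547] off 0.183 -0.006 yaw 0.0033
4.4 [ 0.5477 -0.0498] off 0.232 0.007 yaw -0.0244
9.4 [ 0.5485 -0.0449] off 0.281 0.015 yaw -0.0522
14.4 [ 0.5489 -0.0399] off 0.331 0.019 yaw -0.08
19.4 [ 0.5488 -0.0349] off 0.381 0.018 yaw -0.1078
24.4 [ 0.5483 -0.03  ] off 0.43 0.013 yaw -0.1356
29.4 [ 0.5474 -0.025 ] off 0.48 0.004 yaw -0.1633
34.4 [ 0.546  -0.0202] off 0.528 -0.01 yaw -0.1911
39.4 [ 0.5443 -0.0156] off 0.574 -0.027 yaw -0.2189
44.4 [ 0.5421 -0.0111] off 0.619 -0.049 yaw -0.2467
```

>>> servo_tool([
  {"offset": [0.1,0,0],"yaw": 0,"claw": 1},
  {"offset": [0.18,0,0],"yaw": 0,"claw": 1},
  {"offset": [0.23,0.01,0],"yaw": -0.024,"claw": 1},
  {"offset": [0.28,0.015,0],"yaw": -0.052,"claw": 1},
  {"offset": [0.33,0.02,0],"yaw": -0.08,"claw": 1},
  {"offset": [0.38,0.02,0],"yaw": -0.108,"claw": 1},
  {"offset": [0.43,0.015,0],"yaw": -0.136,"claw": 1},
  {"offset": [0.48,0.005,0],"yaw": -0.163,"claw": 1},
  {"offset": [0.53,-0.01,0],"yaw": -0.191,"claw": 1},
  {"offset": [0.575,-0.025,0],"yaw": -0.219,"claw": 1},
  {"offset": [0.62,-0.05,0],"yaw": -0.247,"claw": 1},
  {"offset": [0.62,-0.05,0],"yaw": -0.247,"claw": 1},
])

```text
time: 4.03
ee_pos: [0.542, -0.0103, 0.0797]
tcp_rot: [180.0, 0.0, 134.5]
wrist_force: [0.5, 0.5, 1.2]
opening: 0.0001
grasp_force: 0.0
```

Run:
```python
from h import *
o=get_obs();print(o["ee_pos"],o["tcp_rot"],o["wrist_force"])
p,d=camera("side");cv2.imwrite("pics/s1.png",cv2.resize(p[170:330,190:390,::-1],None,fx=3,fy=3))
p,d=camera("wrist");cv2.imwrite("pics/w1.png",p[:,:,::-1]);np.savez("w1.npz",p=p,d=d,T=wristT(o,camera_info("wrist")))
from plan import rows
# commanded pose now
rows([44.4,49.4,54.4,59.4,64.4,67.4,70.4,72.4],.016,.055,np.array([.542,-.011]),134.46)
```

```text
[ 0.54202435 -0.01030882  0.07968796] [1.79979031e+02 1.52613773e-02 1.34474703e+02] [0.45344293 0.46052182 1.2296982 ]
44.4 [ 0.5421 -0.0111] off -0.001 0.0 yaw 0.0003
49.4 [ 0.5395 -0.0068] off 0.048 0.012 yaw -0.0274
54.4 [ 0.5366 -0.0027] off 0.097 0.02 yaw -0.0552
59.4 [0.5334 0.0011] off 0.147 0.023 yaw -0.083
64.4 [0.5298 0.0046] off 0.197 0.022 yaw -0.1108
67.4 [0.5275 0.0065] off 0.227 0.019 yaw -0.1274
70.4 [0.5251 0.0083] off 0.256 0.015 yaw -0.1441
72.4 [0.5235 0.0095] off 0.276 0.011 yaw -0.1552
```

View pics/w1.png

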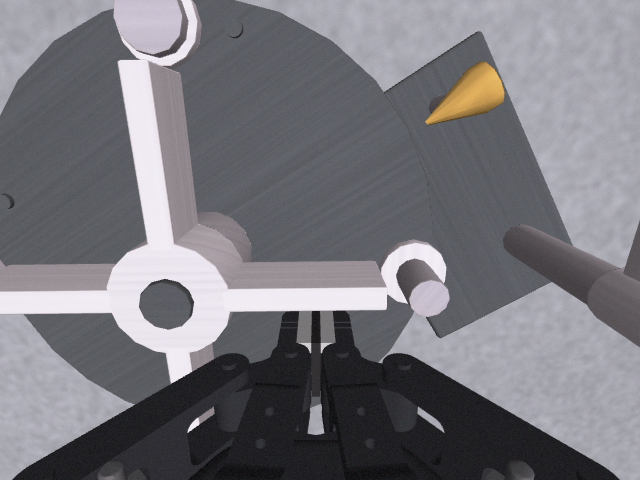

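Run:
```python
from h import *
W=np.load("w1.npz");ci=camera_info("wrist");T=W["T"]
f=lambda u,v,z:onz(ci,(u,v),z,T)[:2]
a=lambda v:np.degrees(np.arctan2(v[1],v[0]))
h=f(169,297,.079);t=f(430,298,.075);i=f(426,124,.034)
print(h,t,i,a(t-h),np.linalg.norm(t-h),a(i-h)-90,np.linalg.norm(i-h))
print("edges",a(f(386,289,.075)-f(232,290,.075)),a(f(386,309,.075)-f(232,311,.075)))
```

```text
[ 0.4896028  -0.03506211] [0.56160042 0.03228296] [0.52004098 0.08070121] 43.08765042667276 0.09858507148200296 -14.731595968431648 0.11969808174604298
edges 44.90113015598432 45.3237525892538
```

>>> servo_tool([
  {"offset": [0.05,0.01,0],"yaw": -0.027,"claw": 1},
  {"offset": [0.097,0.02,0],"yaw": -0.055,"claw": 1},
  {"offset": [0.147,0.023,0],"yaw": -0.083,"claw": 1},
  {"offset": [0.197,0.022,0],"yaw": -0.111,"claw": 1},
  {"offset": [0.227,0.019,0],"yaw": -0.127,"claw": 1},
  {"offset": [0.256,0.015,0],"yaw": -0.144,"claw": 1},
  {"offset": [0.256,0.015,0],"yaw": -0.144,"claw": 1},
])

```text
time: 5.0
ee_pos: [0.5252, 0.0084, 0.0794]
tcp_rot: [180.0, 0.0, 160.3]
wrist_force: [-0.2, 0.3, -0.1]
opening: -0.0001
grasp_force: 0.0
```

Run:
```python
from h import *
o=get_obs();print(o["ee_pos"],o["tcp_rot"],o["wrist_force"])
p,d=camera("wrist");cv2.imwrite("pics/w2.png",p[:,:,::-1]);np.savez("w2.npz",p=p,d=d,T=wristT(o,camera_info("wrist")))
```

```text
[0.52517459 0.00835882 0.07941636] [1.79996862e+02 8.87176310e-03 1.60291729e+02] [-0.15687215  0.30507594 -0.11848659]
```

View pics/w2.png

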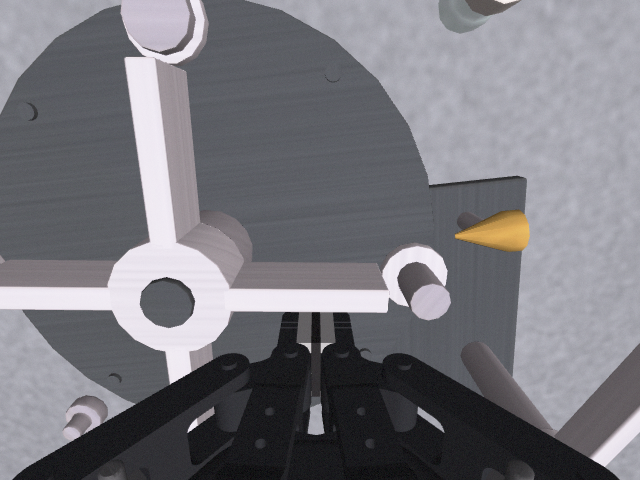

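```bash
cat > meas.py <<'E'
from h import *
import sys
def meas(n,stub):
    W=np.load(n+".npz");ci=camera_info("wrist");T=W["T"];p=W["p"]
    f=lambda uv,z:onz(ci,uv,z,T)[:2]
    a=lambda v:np.degrees(np.arctan2(v[1],v[0]))
    g=p.max(2)
    m=(g<130).astype(np.uint8); k,l,s,c=cv2.connectedComponentsWithStats(m)
    j=[i for i in range(1,k) if 1200<s[i,4]<4000 and abs(c[i]-[167,302]).max()<15]
    hub=c[j[0]]
    hsv=cv2.cvtColor(p,cv2.COLOR_RGB2HSV);b=(hsv[...,1]>110)&(hsv[...,0]>10)&(hsv[...,0]<35)
    v,u=np.nonzero(b); P=np.stack([u,v],1).astype(float)
    d=np.linalg.norm(P-hub,axis=1); tip=P[d<d.min()+2].mean(0)
    # cone axis: tip and centroid of cone
    h=f(hub,.079);t=f(stub,.075);i=f(tip,.034)
    print(n,"hub",hub,h,"tip",tip,i,"r",np.linalg.norm(t-h),np.linalg.norm(i-h),"tall",a(t-h),"index",a(i-h),"H0 idx",a(i-[.4916,-.0381]))
if __name__=="__main__":
    meas("w1",(430.5,298.5));meas("w2",(431.5,301.5))
E
python3 meas.py
python3 - <<'E'
import sys;sys.path.insert(0,'.')
import cv2
p=cv2.imread('pics/w2.png');cv2.imwrite('pics/w2c.png',cv2.resize(p[230:340,370:480],None,fx=5,fy=5,interpolation=cv2.INTER_CUBIC))
E
```

```text
w1 hub [166.12506013 303.69408369] [ 0.49052751 -0.03803759] tip [427.   122.25] [0.51979479 0.08147616] r 0.10019475345064616 0.12304514890451976 tall 44.57291996795079 index 76.23984293014777 H0 idx 76.73259454876421
w2 hub [167.01821668 302.05752637] [ 0.49010667 -0.03833233] tip [195. 463.] [ 0.60777905 -0.0989103 ] r 0.10008730080424139 0.1323498418885189 tall 69.27908336116766 index -27.239501429638572 H0 idx -27.62840886916894
```

View pics/w2c.png

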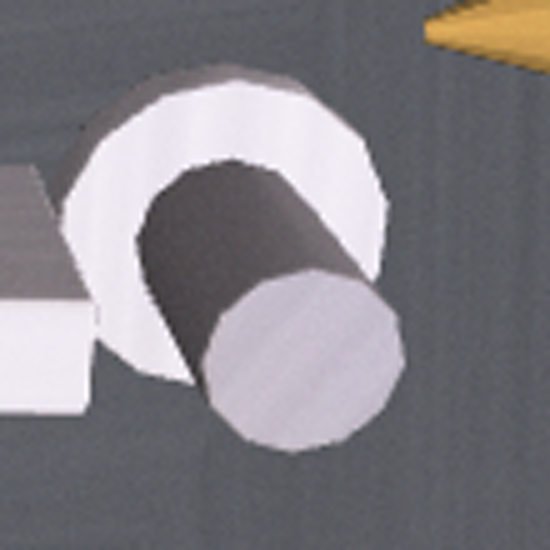

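Run:
```python
from h import *
W=np.load("w2.npz");ci=camera_info("wrist");T=W["T"]
f=lambda uv,z:onz(ci,uv,z,T)[:2]
a=lambda v:np.degrees(np.arctan2(v[1],v[0]))
h=f((167,302),.079);i=f((455,236),.034);t=f((431,302),.075)
print(np.linalg.norm(i-h),a(i-h),a(t-h))
# index via cone back centre (z ~.034): direction
from plan import rows
rows([70.4,73.4,75.4,76.4,77],.016,.055,np.array([.5250,.0083]),160.39)
```

```text
0.12305743488714882 75.95601022657367 69.14105003785298
70.4 [0.5251 0.0083] off -0.001 0.001 yaw -0.0001
73.4 [0.5226 0.01  ] off 0.028 0.008 yaw -0.0167
75.4 [0.5209 0.0111] off 0.048 0.013 yaw -0.0278
76.4 [0.5201 0.0116] off 0.057 0.015 yaw -0.0334
77 [0.5196 0.0119] off 0.063 0.016 yaw -0.0367
```

>>> servo_tool([
  {"offset": [0.014,0.004,0],"yaw": -0.008,"claw": 1},
  {"offset": [0.028,0.008,0],"yaw": -0.017,"claw": 1},
  {"offset": [0.048,0.013,0],"yaw": -0.028,"claw": 1},
  {"offset": [0.057,0.015,0],"yaw": -0.033,"claw": 1},
  {"offset": [0.057,0.015,0],"yaw": -0.033,"claw": 1},
  {"offset": [0.057,0.015,0],"yaw": -0.033,"claw": 1},
])

```text
time: 5.8
ee_pos: [0.5202, 0.0117, 0.0792]
tcp_rot: [180.0, -0.0, 166.3]
wrist_force: [-0.4, -1.0, 0.3]
opening: 0.0001
grasp_force: 0.0
```

Run:
```python
from h import *
o=get_obs();print(o["ee_pos"],o["tcp_rot"],o["wrist_force"])
p,d=camera("wrist");cv2.imwrite("pics/w3c.png",cv2.resize(p[220:340,370:530,::-1],None,fx=5,fy=5,interpolation=cv2.INTER_CUBIC));np.savez("w3.npz",p=p,d=d,T=wristT(o,camera_info("wrist")))
m=(p.max(2)<130).astype(np.uint8); k,l,s,c=cv2.connectedComponentsWithStats(m)
print([c[i] for i in range(1,k) if 1200<s[i,4]<4000 and abs(c[i]-[167,302]).max()<15])
```

```text
[0.52017036 0.01169101 0.07924632] [ 1.79996955e+02 -1.48171476e-02  1.66306933e+02] [-0.42047687 -0.96392609  0.27421327]
[array([166.86634845, 301.96133652])]
```

View pics/w3c.png

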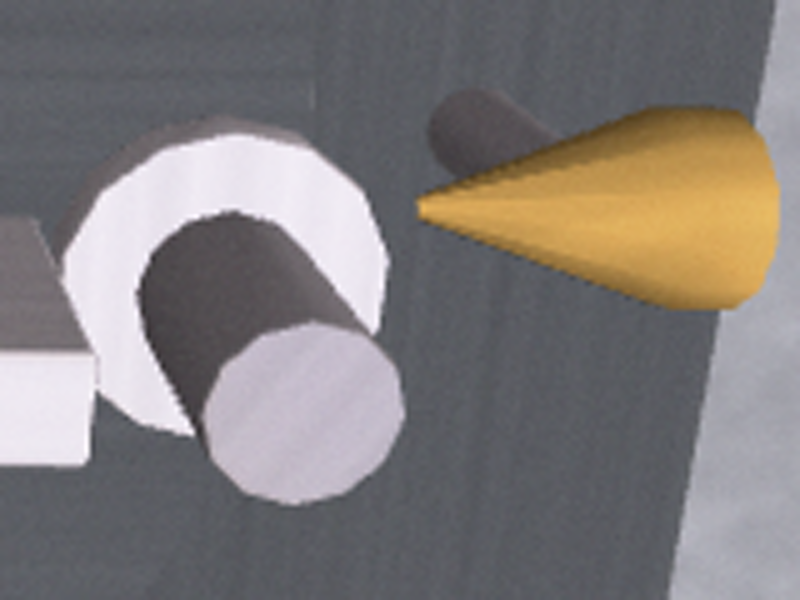

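Run:
```python
from h import *
W=np.load("w3.npz");ci=camera_info("wrist");T=W["T"]
f=lambda uv,z:onz(ci,uv,z,T)[:2]
a=lambda v:np.degrees(np.arctan2(v[1],v[0]))
h=f((166.9,302),.079);i=f((453.4,261.6),.034);t=f((431,302.5),.075);q=f((415,277),.051)
print(h,np.linalg.norm(i-h),"index",a(i-h),"tall",a(t-h),np.linalg.norm(t-h),"pad",a(q-h),np.linalg.norm(q-h))
from plan import rows
rows([76.36,77,77.5,78],.016,.055,np.array([.5201,.0116]),166.33)
```

```text
[ 0.49004088 -0.03837029] 0.12315943848638404 index 75.83513862957466 tall 75.03483306683577 0.09985533025680969 pad 75.21107849255006 0.09993227829835732
76.4 [0.5201 0.0116] off -0.0 -0.0 yaw -0.0002
77 [0.5196 0.0119] off 0.006 0.002 yaw -0.0037
77.5 [0.5191 0.0121] off 0.011 0.003 yaw -0.0065
78 [0.5187 0.0124] off 0.016 0.004 yaw -0.0093
```

>>> servo_tool([
  {"offset": [0.004,0.001,0],"yaw": -0.002,"claw": 1},
  {"offset": [0.007,0.002,0],"yaw": -0.004,"claw": 1},
  {"offset": [0.007,0.002,0],"yaw": -0.004,"claw": 1},
  {"offset": [0.007,0.002,0],"yaw": -0.004,"claw": 1},
])

```text
time: 6.35
ee_pos: [0.5197, 0.012, 0.0793]
tcp_rot: [180.0, 0.0, 167.0]
wrist_force: [0.7, -0.9, -0.8]
opening: 0.0001
grasp_force: 0.5
```

Run:
```python
from h import *
o=get_obs();print(o["ee_pos"],o["tcp_rot"],o["wrist_force"])
p,d=camera("wrist");np.savez("w4.npz",p=p,d=d,T=wristT(o,camera_info("wrist")))
p3=np.load("w3.npz")["p"]
# brass tip shift since w3, stub-top shift
def tip(p):
    hsv=cv2.cvtColor(p[200:300,400:560],cv2.COLOR_RGB2HSV);b=(hsv[...,1]>110)&(hsv[...,0]>10)&(hsv[...,0]<35)
    v,u=np.nonzero(b);return u.min()+400,v[u<u.min()+4].mean()+200,v.mean()+200
print(tip(p3),tip(p))
for b in((370,230,460,330),(130,270,205,335)):
    x0,y0,x1,y1=b;t=p3[y0+6:y1-6,x0+6:x1-6];r=cv2.matchTemplate(p[y0:y1,x0:x1],t,cv2.TM_CCOEFF_NORMED);print(np.unravel_index(r.argmax(),r.shape),r.max())
```

```text
[0.5196724  0.01200501 0.07928769] [1.79999131e+02 3.26801316e-03 1.67037074e+02] [ 0.66294273 -0.920706   -0.82542085]
(np.int64(454), np.float64(261.0), np.float64(261.1162428645563)) (np.int64(453), np.float64(263.9047619047619), np.float64(264.21804903495047))
(np.int64(7), np.int64(6)) 0.9884849
(np.int64(6), np.int64(6)) 0.98687667
```

Run:
```python
from h import *
W=np.load("w4.npz");ci=camera_info("wrist");T=W["T"]
p=W["p"];m=(p.max(2)<130).astype(np.uint8); k,l,s,c=cv2.connectedComponentsWithStats(m)
hub=[c[i] for i in range(1,k) if 1200<s[i,4]<4000 and abs(c[i]-[167,302]).max()<15][0]
f=lambda uv,z:onz(ci,uv,z,T)[:2]
a=lambda v:np.degrees(np.arctan2(v[1],v[0]))
h=f(hub,.079)
for t in((431,302.5),(431,303.5)):
  print(hub,[a(f((453,v),.034)-h) for v in(264,264.6)],a(f(t,.075)-h))
```

```text
[166.89619048 301.58428571] [np.float64(75.89333398846905), np.float64(75.74627597458944)] 75.66668921378702
[166.89619048 301.58428571] [np.float64(75.89333398846905), np.float64(75.74627597458944)] 75.42175432723822
```

>>> servo_tool([
  {"offset": [0.002,0.001,0],"yaw": -0.001,"claw": 1},
  {"offset": [0.002,0.001,0],"yaw": -0.001,"claw": 1},
  {"offset": [-0.08,0,0],"yaw": 0,"claw": 1},
  {"offset": [-0.15,0,0],"yaw": 0,"claw": 1},
  {"offset": [-0.15,0,-0.3],"yaw": 0,"claw": 1},
  {"offset": [-0.15,0,-0.7],"yaw": 0,"claw": 1},
  {"offset": [-0.15,0,-1.0],"yaw": 0,"claw": 1},
  {"offset": [-0.15,0,-1.0],"yaw": 0,"claw": 1},
])

```text
time: 7.4
ee_pos: [0.5357, 0.0086, 0.1817]
tcp_rot: [179.9, 0.2, 167.0]
wrist_force: [-0.7, -0.0, -0.5]
opening: 0.0001
grasp_force: 0.0
```

Run:
```python
from h import *
o=get_obs();print(o["ee_pos"],o["tcp_rot"],o["wrist_force"])
p,d=camera("wrist");np.savez("w5.npz",p=p,d=d,T=wristT(o,camera_info("wrist")));cv2.imwrite("pics/w5.png",p[:,:,::-1])
```

```text
[0.53569719 0.00859678 0.18172818] [179.94042974   0.22283934 167.03744423] [-0.66289066 -0.04952387 -0.49615618]
```

View pics/w5.png

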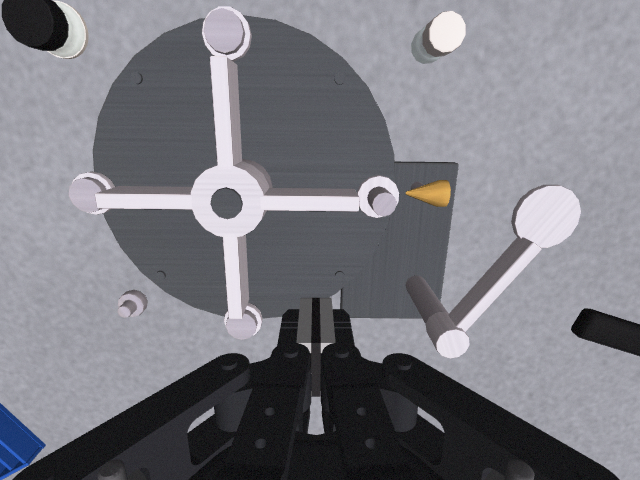

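Run:
```python
from h import *
W=np.load("w5.npz");ci=camera_info("wrist");T=W["T"];p=W["p"]
m=(p.max(2)<130).astype(np.uint8); k,l,s,c=cv2.connectedComponentsWithStats(m)
hub=[c[i] for i in range(1,k) if 400<s[i,4]<3000 and abs(c[i]-[227,202]).max()<8][0]
hsv=cv2.cvtColor(p[160:230,395:470],cv2.COLOR_RGB2HSV);b=(hsv[...,1]>110)&(hsv[...,0]>10)&(hsv[...,0]<35)
v,u=np.nonzero(b);tip=(u.min()+395,v[u<u.min()+4].mean()+160)
f=lambda uv,z:onz(ci,uv,z,T)[:2]
a=lambda v:np.degrees(np.arctan2(v[1],v[0]))
h=f(hub,.079);i=f(tip,.034)
print(hub,tip,h,np.linalg.norm(i-h),"index",a(i-h))
for n,q,z in(("tall",(384.5,203.5),.075),("f",(223,30.5),.058),("f",(87,193),.058),("f",(241.5,320),.058)):
    w=f(q,z)-h;print(n,np.linalg.norm(w),a(w))
C=f((453,342),.102);D=f((548,216),.087)
print("col",C,a(C-h)-59.62+90,"disc",D,a(D-C))
pa=cv2.resize(p[160:240,200:470,::-1],None,fx=2.9,fy=2.9,interpolation=cv2.INTER_CUBIC);cv2.imwrite("pics/w5c.png",pa)
```

```text
[226.12549538 202.667107  ] (np.int64(406), np.float64(192.88235294117646)) [ 0.49036737 -0.03876478] 0.12366186054977603 index 76.1260632710512
tall 0.10009812949351789 76.267786760995
f 0.09956409197783089 166.4906758110684
f 0.09925976350673582 -104.25374526961379
f 0.09551276546878812 -13.277707383991569
col [0.60644649 0.08257962] 76.65042758891167 disc [0.54122794 0.15303075] 132.79128093263154
```

View pics/w5c.png

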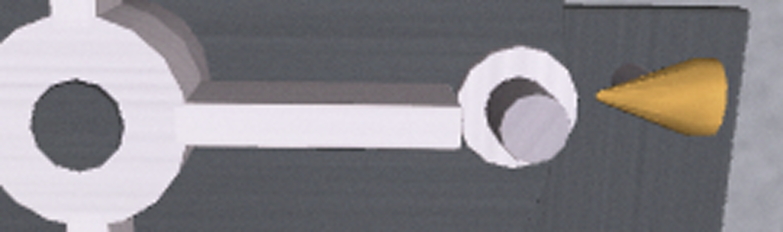

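>>> servo_tool([
  {"offset": [-0.02,0.1,0],"yaw": 0.058,"claw": 1},
  {"offset": [-0.04,0.2,0],"yaw": 0.116,"claw": 1},
  {"offset": [-0.06,0.3,0],"yaw": 0.174,"claw": 1},
  {"offset": [-0.08,0.4,0],"yaw": 0.232,"claw": 1},
  {"offset": [-0.1,0.5,0],"yaw": 0.29,"claw": 1},
  {"offset": [-0.12,0.6,0],"yaw": 0.348,"claw": 1},
  {"offset": [-0.14,0.7,0],"yaw": 0.406,"claw": 1},
  {"offset": [-0.16,0.8,0],"yaw": 0.464,"claw": 1},
  {"offset": [-0.18,0.9,0],"yaw": 0.522,"claw": 1},
  {"offset": [-0.2,0.95,0],"yaw": 0.58,"claw": 1},
  {"offset": [-0.2,0.95,0],"yaw": 0.638,"claw": 1},
  {"offset": [-0.2,0.95,0],"yaw": 0.689,"claw": 1},
])

```text
time: 8.95
ee_pos: [0.5748, 0.0967, 0.1774]
tcp_rot: [-179.9, 0.1, 42.7]
wrist_force: [0.1, 0.2, 0.4]
opening: -0.0003
grasp_force: 0.0
```

>>> servo_tool([
  {"offset": [0,0,0],"yaw": 0,"claw": 1},
])

```text
time: 9.07
ee_pos: [0.5748, 0.0967, 0.1778]
tcp_rot: [-179.9, 0.1, 43.1]
wrist_force: [0.6, -0.5, 0.0]
opening: -0.0002
grasp_force: 0.0
```

```bash
cat > plan2.py <<'E'
import numpy as np
def rows2(C,lst,r,p0,yaw0,z0=None,z=None):
    # lst of (bar angle, gap); finger on CW side; tool x = CW normal, yaw = angle-90
    y=np.radians(yaw0);ex=np.array([np.cos(y),np.sin(y)]);ey=np.array([np.sin(y),-np.cos(y)])
    for a,g in lst:
        t=np.radians(a);u=np.array([np.cos(t),np.sin(t)]);n=np.array([u[1],-u[0]])
        p=C+r*u+g*n;d=p-p0
        print(a,g,p.round(4),"off",(d@ex*10).round(3),(d@ey*10).round(3),"yaw",round(-((a-90-yaw0+180)%360-180)/180,4))
E
python3 - <<'E'
from h import *;from plan2 import *
o=get_obs();print(o["ee_pos"],o["tcp_rot"],o["q"][5])
rows2(np.array([.607,.0823]),[(133.2,.030)],.052,o["ee_pos"][:2],o["tcp_rot"][2])
E
```

```text
[0.57477536 0.09665993 0.17777217] [-1.79934362e+02  9.90137382e-02  4.30818200e+01] 146.46433588382064
133.2 0.03 [0.5933 0.1407] off 0.436 -0.196 yaw -0.0007
```

>>> servo_tool([
  {"offset": [0.22,-0.1,0],"yaw": 0,"claw": 1},
  {"offset": [0.436,-0.196,0],"yaw": 0,"claw": 1},
  {"offset": [0.436,-0.196,0],"yaw": 0,"claw": 1},
  {"offset": [0.436,-0.196,0.2],"yaw": 0,"claw": 1},
  {"offset": [0.436,-0.196,0.4],"yaw": 0,"claw": 1},
  {"offset": [0.436,-0.196,0.6],"yaw": 0,"claw": 1},
  {"offset": [0.436,-0.196,0.7],"yaw": 0,"claw": 1},
  {"offset": [0.436,-0.196,0.7],"yaw": 0,"claw": 1},
  {"offset": [0.436,-0.196,0.7],"yaw": 0,"claw": 1},
])

```text
time: 10.2
ee_pos: [0.5939, 0.1409, 0.1102]
tcp_rot: [180.0, -0.1, 43.0]
wrist_force: [0.1, 1.1, -0.1]
opening: -0.0
grasp_force: 0.0
```

Run:
```python
from h import *;from plan2 import *
o=get_obs();print(o["ee_pos"],o["tcp_rot"],o["wrist_force"])
p,d=camera("wrist");cv2.imwrite("pics/w6.png",p[:,:,::-1])
rows2(np.array([.607,.0823]),[(133.2,.030),(133.2,.015)]+[(133.2+4*i,.015) for i in range(1,11)],.052,o["ee_pos"][:2],o["tcp_rot"][2])
```

```text
[0.59389544 0.14089861 0.11018658] [ 1.79970020e+02 -5.39299134e-02  4.30400019e+01] [ 0.1212306   1.13094831 -0.09820926]
133.2 0.03 [0.5933 0.1407] off -0.006 -0.003 yaw -0.0009
133.2 0.015 [0.5823 0.1305] off -0.156 -0.003 yaw -0.0009
137.2 0.015 [0.579  0.1286] off -0.192 -0.012 yaw -0.0231
141.2 0.015 [0.5759 0.1266] off -0.229 -0.018 yaw -0.0453
145.2 0.015 [0.5729 0.1243] off -0.267 -0.022 yaw -0.0676
149.2 0.015 [0.57   0.1218] off -0.305 -0.023 yaw -0.0898
153.2 0.015 [0.5673 0.1191] off -0.343 -0.022 yaw -0.112
157.2 0.015 [0.5649 0.1163] off -0.38 -0.018 yaw -0.1342
161.2 0.015 [0.5626 0.1133] off -0.417 -0.012 yaw -0.1564
165.2 0.015 [0.5606 0.1101] off -0.454 -0.002 yaw -0.1787
169.2 0.015 [0.5587 0.1068] off -0.49 0.009 yaw -0.2009
173.2 0.015 [0.5571 0.1034] off -0.525 0.024 yaw -0.2231
```

View pics/w6.png

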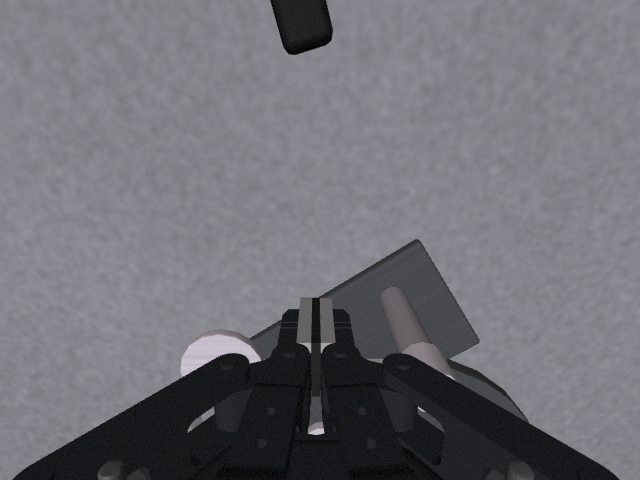

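>>> servo_tool([
  {"offset": [-0.1,0,0],"yaw": 0,"claw": 1},
  {"offset": [-0.156,0,0],"yaw": 0,"claw": 1},
  {"offset": [-0.192,-0.012,0],"yaw": -0.023,"claw": 1},
  {"offset": [-0.23,-0.018,0],"yaw": -0.045,"claw": 1},
  {"offset": [-0.267,-0.022,0],"yaw": -0.068,"claw": 1},
  {"offset": [-0.305,-0.023,0],"yaw": -0.09,"claw": 1},
  {"offset": [-0.343,-0.022,0],"yaw": -0.112,"claw": 1},
  {"offset": [-0.38,-0.018,0],"yaw": -0.134,"claw": 1},
  {"offset": [-0.417,-0.012,0],"yaw": -0.156,"claw": 1},
  {"offset": [-0.454,-0.002,0],"yaw": -0.179,"claw": 1},
  {"offset": [-0.49,0.009,0],"yaw": -0.2,"claw": 1},
  {"offset": [-0.525,0.024,0],"yaw": -0.223,"claw": 1},
])

```text
time: 11.75
ee_pos: [0.5567, 0.1031, 0.1097]
tcp_rot: [180.0, -0.0, 83.3]
wrist_force: [2.0, 1.3, 0.3]
opening: 0.0001
grasp_force: 0.6
```

Run:
```python
from h import *;from plan2 import *
o=get_obs();print(o["ee_pos"],o["tcp_rot"],o["wrist_force"])
s=camera_info("scene");p,d=camera("scene");X=cloud(s,d)
C=np.array([.607,.0823]);r=X[...,:2]-C;R=np.hypot(r[...,0],r[...,1])
m=(X[...,2]>.079)&(X[...,2]<.094)&(R>.078)&(R<.12)&(p.min(2)>120)
q=X[m];print(m.sum(),q.mean(0) if m.any() else 0, np.degrees(np.arctan2(*(q.mean(0)[:2]-C)[::-1])) if m.any() else 0)
rows2(C,[(a,.015) for a in(173.2,177.2,181.2,185.2,188.2,190.2,192.2,194.2)],.052,np.array([.5571,.1034]),83.2)
```

```text
[0.55670921 0.1030722  0.10971338] [ 1.79952255e+02 -3.58923368e-02  8.32902697e+01] [1.99346846 1.33188857 0.27486166]
132 [0.51139569 0.0994022  0.08588551] 169.85790260946428
173.2 0.015 [0.5571 0.1034] off -0.0 0.0 yaw -0.0
177.2 0.015 [0.5558 0.0998] off -0.037 -0.009 yaw -0.0222
181.2 0.015 [0.5547 0.0962] off -0.074 -0.015 yaw -0.0444
185.2 0.015 [0.5539 0.0925] off -0.112 -0.019 yaw -0.0667
188.2 0.015 [0.5534 0.0897] off -0.14 -0.021 yaw -0.0833
190.2 0.015 [0.5532 0.0879] off -0.159 -0.021 yaw -0.0944
192.2 0.015 [0.553 0.086] off -0.178 -0.02 yaw -0.1056
194.2 0.015 [0.5529 0.0841] off -0.197 -0.019 yaw -0.1167
```

Shield follows (about 170–173°). Push on toward 190°.

>>> servo_tool([
  {"offset": [-0.037,-0.009,0],"yaw": -0.022,"claw": 1},
  {"offset": [-0.074,-0.015,0],"yaw": -0.044,"claw": 1},
  {"offset": [-0.112,-0.019,0],"yaw": -0.067,"claw": 1},
  {"offset": [-0.14,-0.021,0],"yaw": -0.083,"claw": 1},
  {"offset": [-0.159,-0.021,0],"yaw": -0.094,"claw": 1},
  {"offset": [-0.178,-0.02,0],"yaw": -0.105,"claw": 1},
  {"offset": [-0.178,-0.02,0],"yaw": -0.105,"claw": 1},
])

```text
time: 12.68
ee_pos: [0.5526, 0.0856, 0.1095]
tcp_rot: [180.0, 0.0, 102.0]
wrist_force: [0.4, -0.7, -0.1]
opening: 0.0001
grasp_force: 0.0
```

>>> servo_tool([
  {"offset": [-0.01,0,0],"yaw": -0.006,"claw": 1},
  {"offset": [-0.015,0,0],"yaw": -0.009,"claw": 1},
  {"offset": [-0.015,0,0],"yaw": -0.009,"claw": 1},
])

```text
time: 13.05
ee_pos: [0.5529, 0.0843, 0.1092]
tcp_rot: [-180.0, -0.0, 103.7]
wrist_force: [-1.1, 0.3, 0.1]
opening: -0.0003
grasp_force: 0.4
```

```bash
cat > sh.py <<'E'
from h import *
def disc():
    C=np.array([.607,.0823])
    for n in("scene","side"):
        s=camera_info(n);p,d=camera(n);X=cloud(s,d)
        r=X[...,:2]-C;R=np.hypot(r[...,0],r[...,1])
        m=(X[...,2]>.0805)&(X[...,2]<.094)&(R>.074)&(R<.12)&(p.min(2)>100)
        if m.sum()<10: print(n,m.sum());continue
        (c,rad)=cv2.minEnclosingCircle(X[m][:,:2].astype(np.float32));w=np.array(c)-C
        print(n,m.sum(),c,rad,X[m].mean(0),np.degrees(np.arctan2(w[1],w[0]))%360)
o=get_obs();print(o["ee_pos"],o["tcp_rot"],o["wrist_force"]);disc()
E
python3 sh.py
```

```text
[0.5529468  0.08432701 0.10922444] [-1.79989228e+02 -1.43627122e-03  1.03671500e+02] [-1.130699    0.32723916  0.05317202]
scene 67 (0.5108243823051453, 0.06796786189079285) 0.018015651032328606 [0.50906314 0.07003255 0.08600664] 188.4758711566271
side 168 (0.5153469443321228, 0.058226101100444794) 0.021497180685400963 [0.51412554 0.05646267 0.08761254] 194.71705962794098
```

>>> servo_tool([
  {"offset": [-0.01,0,0],"yaw": 0,"claw": 1},
  {"offset": [-0.015,0,0],"yaw": 0,"claw": 1},
  {"offset": [-0.015,0,0],"yaw": 0,"claw": 1},
])

```text
time: 13.52
ee_pos: [0.5531, 0.0838, 0.1092]
tcp_rot: [-180.0, -0.1, 103.7]
wrist_force: [-3.3, 7.3, 0.0]
opening: 0.0004
grasp_force: 3.4
```

>>> servo_tool([
  {"offset": [-0.01,0,0],"yaw": 0,"claw": 1},
  {"offset": [-0.01,0,0],"yaw": 0,"claw": 1},
  {"offset": [-0.01,0,0],"yaw": 0,"claw": 1},
])

```text
time: 13.9
ee_pos: [0.5531, 0.0837, 0.1093]
tcp_rot: [-180.0, -0.2, 103.8]
wrist_force: [-3.1, 11.3, 1.5]
opening: 0.0001
grasp_force: 5.8
```

```bash
python3 sh.py
```

```text
[0.55310309 0.08367632 0.10925423] [-179.98930706   -0.22156754  103.76210263] [-3.10555671 11.31295499  1.47534038]
scene 71 (0.5083159804344177, 0.06774593144655228) 0.019217222929000854 [0.50937963 0.06931714 0.08582459] 188.38959035968418
side 170 (0.5151382684707642, 0.057945508509874344) 0.02118428237736225 [0.51423898 0.05564869 0.08773322] 194.84871486376284
```

>>> servo_tool([
  {"offset": [0.03,0,0],"yaw": 0,"claw": 1},
  {"offset": [0.15,0,0],"yaw": 0,"claw": 1},
  {"offset": [0.3,0,0],"yaw": 0,"claw": 1},
  {"offset": [0.3,0,0],"yaw": 0,"claw": 1},
  {"offset": [0.3,0,-0.3],"yaw": 0,"claw": 1},
  {"offset": [0.3,0,-0.7],"yaw": 0,"claw": 1},
  {"offset": [0.3,0,-1],"yaw": 0,"claw": 1},
  {"offset": [0.3,0,-1],"yaw": 0,"claw": 1},
])

```text
time: 15.0
ee_pos: [0.5475, 0.1112, 0.2119]
tcp_rot: [179.8, 0.0, 103.7]
wrist_force: [-0.2, -0.6, -0.4]
opening: -0.0005
grasp_force: 0.0
```

>>> servo_tool([
  {"offset": [-0.2,0,-0.3],"yaw": 0,"claw": 1},
  {"offset": [-0.4,0,-0.6],"yaw": 0,"claw": 1},
  {"offset": [-0.8,0,-0.8],"yaw": 0,"claw": 1},
  {"offset": [-0.8,0,-0.8],"yaw": 0,"claw": 1},
  {"offset": [-0.8,0,-0.8],"yaw": 0,"claw": 1},
])

```text
time: 15.62
ee_pos: [0.5653, 0.0334, 0.288]
tcp_rot: [-179.9, -0.0, 103.7]
wrist_force: [-0.8, 0.0, -0.4]
opening: -0.0001
grasp_force: 0.0
```

Run:
```python
from h import *
o=get_obs();print(o["time"],o["ee_pos"],o["tcp_rot"],o["wrist_force"])
ci=camera_info("wrist");T=wristT(o,ci);p,d=camera("wrist");np.savez("w7.npz",p=p,d=d,T=T);cv2.imwrite("pics/w7.png",p[:,:,::-1])
f=lambda uv,z:onz(ci,uv,z,T)[:2]
a=lambda v:np.degrees(np.arctan2(v[1],v[0]))
# project helper to predict where things are
Ti=np.linalg.inv(T)
def pr(P):
    c=Ti[:3,:3]@P+Ti[:3,3];return np.array([ci["cx"]+ci["fx"]*c[0]/-c[2],ci["cy"]-ci["fy"]*c[1]/-c[2]])
H=np.array([.4904,-.0385])
print("hub pred",pr([*H,.079]))
hp=pr([*H,.079])
k,l,s,c=cv2.connectedComponentsWithStats((p.max(2)<130).astype(np.uint8))
cand=[(c[i].round(1),s[i,4]) for i in range(1,k) if 150<s[i,4]<3000 and abs(c[i]-hp).max()<15];print(cand)
u=np.radians(76.1);e=np.array([np.cos(u),np.sin(u)])
hsv=cv2.cvtColor(p,cv2.COLOR_RGB2HSV);br=(hsv[...,1]>110)&(hsv[...,0]>10)&(hsv[...,0]<35)
tp=pr([*(H+.123*e),.034]);print("tip pred",tp,br[int(tp[1])-40:int(tp[1])+40,int(tp[0])-40:int(tp[0])+40].sum())
# disc: depth cloud at top of disc
X=cloud(ci,d,T);S=H+.1*e
m=(X[...,2]>.083)&(X[...,2]<.09)&(np.hypot(X[...,0]-S[0],X[...,1]-S[1])<.024)
q,r=cv2.minEnclosingCircle(X[m][:,:2].astype(np.float32));print("disc",q,r,X[m].mean(0),"spot",S)
# arms' direction from depth: arm tops
m=(X[...,2]>.0725)&(X[...,2]<.0768);R=X[...,:2]-H;rr=np.hypot(R[...,0],R[...,1]);m&=(rr>.03)&(rr<.083)
an=np.degrees(np.arctan2(R[...,1],R[...,0]))[m];
for k0 in(76,166,-104,-14):
    dl=(an-k0+180)%360-180;s_=abs(dl)<15;print(k0,s_.sum(),k0+dl[s_].mean() if s_.any() else 0)
```

```text
15.625 [0.56528554 0.03340966 0.28802086] [-1.79911080e+02 -2.71125829e-02  1.03654298e+02] [-0.75150422  0.0296096  -0.38677524]
hub pred [224.1967215  267.08033782]
[(array([224.8, 267.1]), np.int32(305))]
tip pred [283.14282864 149.48081909] 395
disc (0.5162605047225952, 0.058987703174352646) 0.02209942415356636 [0.51393063 0.05848062 0.08760065] spot [0.5144228  0.05857165]
76 483 75.48956782899725
166 564 166.07501220275697
-104 425 -102.95352366140982
-14 493 -13.419608523114553
```

```bash
python3 -c "
from workcell import *
print(job_done())"
```

```text
the job is handed in; nothing more can be done
None
```

The tall stub stands at the index to within about 0.3° by the camera. The shield arm is against its stop with its disc over the stub, the arm ended clear of everything, and I handed the job in at about 16 s.

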